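# Press a label holder behind the lip of the parts rack and hold it home

### The job

Take the loose label holder out of its wooden stand and push its tongue down behind the lip of the one empty label channel on the front edge of the parts rack, against the spring at the bottom, until its shoulders sit fully home on the channel. Finish while still gripping it and holding it pressed home: the spring would lift it again, so do not let go. Leave everything else on the bench where it is.

Things in the scene. Friction and masses are not known exactly. Their poses are not given: they have to be found in the camera images.
- holder: Loose grey label holder, ~80 g, upright in the stand at first. Plate 8 mm thick (x), 84 wide (y), 50 tall (z), paper card on its -x face, else alike both ways. Below it a tongue 5 mm thick, 56 wide, 24 long (last 5 mm: 3 thick, 50 wide). The step between is its shoulders. Origin: middle of the shoulder plane (plate z 0 to 50, tongue 0 to -24 mm). Pinch the plate across its 8 mm from above.
- channel: The one empty aluminium label channel of three on the rack's front edge (which place varies; the others carry holders). Fixed; x to the rack's rear, y along the shelf, origin mid underside; 88 mm along y, 32 tall. A slot open at the top lies behind its front lip: 7.5 mm in x by 62 in y, centred, flaring to 15 mm in x over the top 8 mm. Its solid ends (y 31 to 44 mm, top z 32) stop the shoulders.
- mouth (a point): Middle of the empty channel's mouth, level with its top (z 32 mm in the channel's frame, about 87 mm above the table). Holder fully home: its origin here, its axes along the channel's (either way round).
- pad (a joint): Sprung steel pad at the bottom of the empty channel's slot, pushed down by the tongue: 0 when free (its top 16 mm below the mouth), 0.008 m with the holder fully home, 0.010 m at its stop. Spring: about 3 N at first touch, 10 N at home; it lifts the holder again if not held down.
- stand: Fixed wooden block, 60 (x) by 110 (y) by 34 mm tall, origin in the middle of its underside, with a slot 7 by 58 mm, 27 mm deep, in its top along y in which the loose holder's tongue stands; the shoulders rest on its top.
- rack: Fixed grey steel parts rack, 160 (x) by 460 (y) mm, shelf top 85 mm above the table, boxes and parts up to 55 mm tall on its rear half only. Origin mid underside. Its front face, x = -80 mm, carries the three channels about 130 mm apart; the holders in the other two reach 50 mm above the channel tops.
- bearing: Loose steel bearing ring, diameter 52 mm, 16 mm tall, beside the stand; a bystander. Origin under its centre.
- socket: Loose dark steel wrench socket, diameter 28 mm, 34 mm tall, on the other side of the stand; a bystander. Origin under its centre.
- crank: Loose steel crank web with a tapered shaft, diameter 110 mm, 105 mm tall; a bystander. Origin under its centre.
- wrench: Loose wrench lying flat on the table to the right; a bystander.
- driver: Loose screwdriver lying on the table to the left; a bystander.
- oil: Loose black oil bottle, diameter 60 mm, 160 mm tall; a bystander. Origin under its centre.
- piston: Loose aluminium piston, diameter 60 mm, 55 mm tall; a bystander. Origin under its centre.
Not all that is in view belongs to the job. There is more than one size of the stand; the one meant has the size given above. Several things have the shape of the holder; the one meant has the colours described above.

How it is judged (in metres and radians):
On the way, in this order (a step that is already met when the one before it is completed fails the run):
1. the holder is lifted out of the stand in the fingers (z of holder in the frame of stand above 0.064 m and contact force between the fingers and holder above 1 N and contact force between holder and stand below 0.05 N), for 0.1 s.
2. its tongue is at least 12 mm down behind the lip of the empty channel (z of holder in the frame of channel between 0.02 and 0.044 m and x of holder in the frame of channel between -0.005 and 0.005 m and y of holder in the frame of channel between -0.006 and 0.006 m), for 0.1 s.
At the end, for the whole second after the job is handed in: Through the last second the holder is home in the empty channel: shoulders within 1.7 mm of its top, 4 mm across and 6 mm along of the slot middle, upright within 0.08 and in line within 0.10 rad, pad down over 6 mm, holder still, fingers on it with over 4 N (z of holder in the frame of channel between 0.029 and 0.0337 m and x of holder in the frame of channel between -0.004 and 0.004 m and y of holder in the frame of channel between -0.006 and 0.006 m and angle between holder's own z axis and vertical below 0.08 rad and angle between the y axis of holder and the y axis of channel, either way round below 0.1 rad and value of joint pad above 0.006 m and contact force between the fingers and holder above 4 N and linear speed of holder below 0.01 m/s); the arm keeps its last pose, push and grip.
It fails at once if a bystander is pushed more than 30 mm from its place (distance of any of bearing, socket, crank, wrench, driver, oil, piston from where it was at the start of the episode above 0.03 m).
It also fails if it takes over 35 s, if anything falls off the work surface, if the arm or the gripper's body presses on something with over 40 N, if the wrist force passes 120 N, or if a joint passes its speed limit or range.

### The arm

A 7-joint arm with a two-finger parallel gripper is mounted at the origin on the work surface. World frame = base frame: x ahead of the robot, y to its left, z up, the work surface at z = 0. Lengths are in mm, angles in rad, forces in N, time in s.
With the tool pointing down it reaches from about 400 to 875 mm from the base axis. Payload 4.4 kg.
Tool frame: the origin (TCP) lies at the very end of the fingers, on their centre line; the grasp point (between the pads) lies 19 mm behind it; z points along the fingers, y is the direction in which the jaws open and shut (so a half turn about z gives the same grasp; the last joint's range is limited). The gripper opens to 85 mm and grips with 20 to 120 N. Pads are 22 mm wide; open, the fingers measure 114 mm over their backs; the gripper's body (76 mm by 85 mm) begins 54 mm behind the grasp point. The pads swing forward as they close: fully open they stand 13 mm farther back than shut.
Start: joints at [1.242, 0.628, 0.038, 1.517, -0.027, 0.996, -0.02], TCP at [168.888, -627.69, 231.313] pointing down, gripper open.
Joint ranges: [-3.06, 3.06], [-0.37, 2.12], [-1.25, 1.32], [0.18, 2.47], [-1.1, 4.24], [0.23, 1.98], [-2.94, 2.94]. Speed limits (rad/s): [2.57, 2.57, 3.14, 3.14, 3.14, 3.14, 3.14].

### API

Orientations are given as [roll, pitch, yaw] about the fixed x, y, z axes, in that order (R = Rz(yaw) Ry(pitch) Rx(roll)).
In Python, from cell import ctrl gives the robot as it stands.
- The arm moves only by the shell command python3 -m crank 'ROWS' [OPENING]. ROWS is JSON, a list that holds one entry, the list of rows, each a list of 6 numbers: the shift along the tool's x, y, z in units of 30 mm (1.0 is 30 mm), then the turn, a rotation vector about the tool's x, y, z in units of 6 degrees (1.0 is 6 degrees). In form: [[[tx, ty, tz, rx, ry, rz], ...]]. A call has 1 to 12 rows; each row shifts and turns the pose as measured when the row begins, along the tool's axes as they then stand; what a row does not reach is not made up. A row lasts 1/12 s, in which the tool goes at most 41.7 mm and 7.16 degrees, less where a joint would pass 70% of its speed; a pose out of reach is approached as far as the arm can. A call is refused whole if a number of a shift passes 1 or a number of a turn 1, either way. A call with a gripper value outside its range is refused whole. OPENING is the gripper command: -1 is fully open, 1 is shut, values between are in proportion, set as the call begins (- or left out, the last holds). The fingers move at their own pace and stop on an object; the grip force is fixed at half the most. Time passes only in rows, so rows that do not move let the fingers close. It gives the time, the measured TCP pose, the force and the opening at its end, in the units of the state.
- ctrl.read_state(): the state, without advancing time (a new reading comes with each control period).
- ctrl.get_image(name): name is "scene" or "side" or "wrist"; returns a dict with "color" (420x560x3 uint8, red, green, blue), "depth" (420x560 float32, mm along the optical axis (not along the pixel's ray), 0 where there is no reading), "camera_matrix" (3x3 intrinsics, pixels), "R" (3x3) and "t" (3): a world point X has camera coordinates R X + t. Camera axes: x right, y down, z forward; pixel columns grow to the right and rows downward; lengths in mm; the calibration is good to about 2 mm. A picture is of the moment at which its call begins.
- ctrl.finish_job(): hands the job in, once; it reports no verdict.
Trained networks look in a picture, given as the dict that the camera call returned (one of the last four; its "shot" number tells which), for a name from the list of things; names that differ only in an ending like _2 or _b are one class to them, and where a whole thing is asked for, a point or a joint stands for the part that bears it (a point fixed in the world has none). Each returns a list of dicts, best first, with "conf" (0 to 1); they miss things now and then, are a little off and sometimes report something else, mostly with a low value. They report only what shows in the picture. A call takes as long as a camera call. They do not tell look-alikes from the thing itself.
- ctrl.search_frame(query, picture): "extent" ([centre column, centre row, width, height] in pixels, round what is visible of it).
The state is a dict: "clock": time; "qpos": joint angles; "qd": joint speeds; "tau": joint torques, N m; "eef_pos": TCP position; "tool_rot": TCP orientation; "force": force on the tool from outside, world axes, zero at the start; "torque": the same for the moment, N m; "width": finger opening in mm.
Only numpy, scipy, OpenCV 4.12 (cv2) and the standard library are available. Lean on these libraries where they do the work, as an engineer would, in place of code of your own. Each camera call takes 0.05 s, during which the arm holds its last target. There are 200 camera calls.

## Working session

There is one attempt and no reset: what is moved stays moved. The work goes in short steps, Python scripts to look and compute and a shell command to move; the robot and the scene stay as the last step left them, time stands still between calls to the robot, and variables do not carry over. Pictures are saved under pics/ and viewed, about 8 in all and at most 12, crops included, and the job is handed in when it is done.

```bash
ls; mkdir -p pics; cat > h.py <<'E'
import numpy as np, cv2
from cell import ctrl
def pts(im,box=None):
    d=im["depth"]; K=np.array(im["camera_matrix"]); R=np.array(im["R"]); t=np.array(im["t"])
    v,u=np.mgrid[:d.shape[0],:d.shape[1]]
    c=np.stack([(u-K[0,2])/K[0,0]*d,(v-K[1,2])/K[1,1]*d,d],-1)
    w=(c-t)@R
    w[d==0]=np.nan
    return w
def save(im,n,box=None,s=1):
    a=im["color"][...,::-1]
    if box: a=a[box[1]:box[3],box[0]:box[2]]
    cv2.imwrite("pics/"+n,cv2.resize(a,None,fx=s,fy=s,interpolation=cv2.INTER_CUBIC))
E
python3 - <<'E'
from h import *
print(ctrl.read_state())
a=ctrl.get_image("scene");b=ctrl.get_image("side")
np.savez("s0.npz",**a);np.savez("s1.npz",**b)
both=np.vstack([a["color"],b["color"]])
save(a,"scene.png",s=1.4);save(b,"side.png",s=1.4)
for im in(a,b):
    W=pts(im)
    print(-np.array(im["R"]).T@im["t"])
    for q in["holder","channel","stand","rack","bearing","socket"]:
        for r in ctrl.search_frame(q,im):
            c,rw,w,h=r["extent"]; print(q,round(r["conf"],2),np.round(r["extent"]),np.round(W[min(419,int(rw)),min(559,int(c))]))
E
```

```text
pics
{'clock': 0.0, 'qpos': array([ 1.24221095,  0.62934914,  0.03841783,  1.51840714, -0.02699548,
        0.99629858, -0.01999409]), 'qd': array([-0.00192832,  0.0008013 ,  0.00060406,  0.00121758,  0.00119242,
       -0.00175888,  0.00096981]), 'tau': array([-5.19372134e-04, -5.63407874e+01,  1.22601282e+00, -1.93446797e+01,
        1.10722924e-02,  1.06595099e-02, -9.46355421e-07]), 'eef_pos': array([ 168.72232119, -627.04937984,  230.37418817]), 'tool_rot': array([-3.13964779e+00,  1.63232396e-05,  2.62812394e-01]), 'force': array([ 0.03177452, -0.17894702,  0.2302199 ]), 'torque': array([ 3.27783422e-02, -1.70611325e-03,  4.06835903e-06]), 'width': 85.35328435386447}
[1224.31953661 -604.56000592  857.39749309]
holder 0.91 [220. 189.  20.  31.] [343. -85.  50.]
holder 0.76 [272. 186.  27.  24.] [427.  41.  53.]
channel 0.68 [271. 184.  27.  23.] [428.  33.  64.]
channel 0.64 [318. 216.  32.  20.] [619.  39.  74.]
stand 0.91 [271. 196.  44.  28.] [440.  27.  31.]
stand 0.64 [172. 311.  33.  36.] [ 634. -396.   54.]
stand 0.61 [329. 199.  34.  24.] [542. 156.  25.]
rack 0.86 [338. 256. 180. 147.] [782. -58. 128.]
rack 0.73 [330. 147.  48.  27.] [346. 354.  18.]
bearing 0.65 [300. 182.  14.  13.] [405. 171.  -4.]
socket 0.61 [240. 215.   8.  14.] [445. -86.  24.]
[428.12280991 729.65598562 829.0224708 ]
holder 0.56 [318. 225.   6.  37.] [426.  55.  84.]
holder 0.49 [354. 201.  11.  36.] [340. -52.  68.]
channel 0.88 [232. 219.  15.  39.] [628.  42.  67.]
stand 0.87 [318. 241.  28.  48.] [423.  82.  63.]
stand 0.81 [265. 282.  25.  36.] [534. 180.  24.]
rack 0.67 [186. 233. 111. 174.] [722. 111.  84.]
bearing 0.77 [317. 283.  25.  21.] [416. 157.   1.]
```

View pics/scene.png

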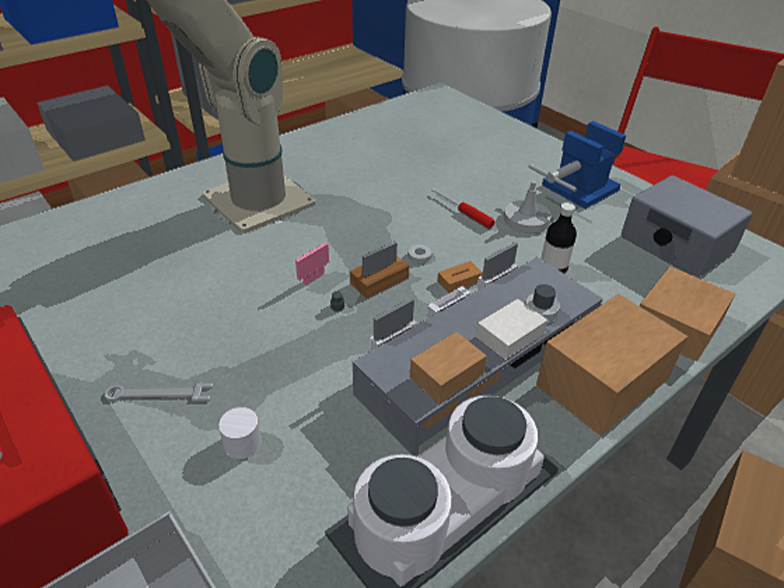

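```bash
python3 - <<'E'
from h import *
a=dict(np.load("s0.npz"));b=dict(np.load("s1.npz"))
x=cv2.resize(a["color"][150:290,190:390],(800,560),interpolation=cv2.INTER_CUBIC)
save(a,"c0.png",(190,150,390,290),4);save(b,"c1.png",(200,170,380,310),4)
E
```

```text
(no output)
```

View pics/c0.png

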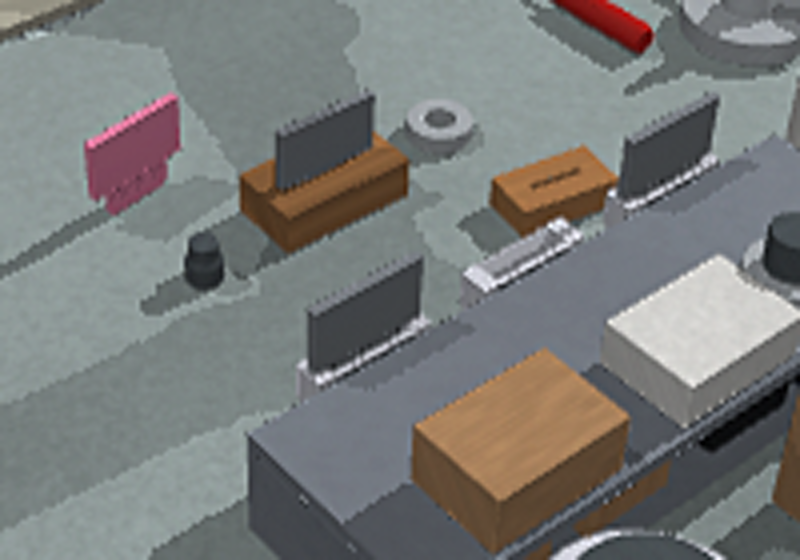

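View pics/c1.png

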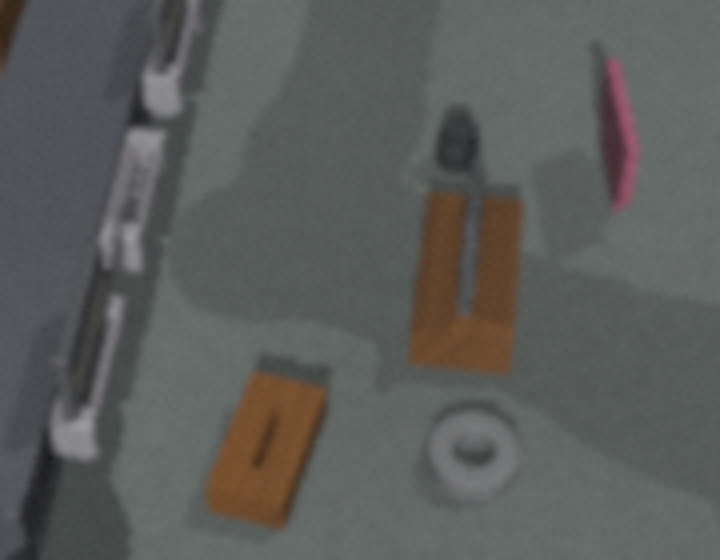

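The named candidates (scene px) are:
- Grey holder upright in the large stand, (271,186). It fits: grey, in the 60x110 block with its slot.
- Pink look-alike, (222,188). Wrong colour.
- Two grey holders already seated in the outer channels, (281,230) and (356,187).
- Small empty stand, (328,197). Wrong size.

The empty channel is the middle one, (320,214). The enlarged crops confirm all of this.

```bash
python3 - <<'E'
from h import *
a=dict(np.load("s0.npz"));b=dict(np.load("s1.npz"))
def rect(P):
    r=cv2.minAreaRect(P[:,:2].astype(np.float32)); return np.round(r[0],1),np.round(r[1],1),round(r[2],1)
for n,im,sb,cb in(("scene",a,(245,175,295,215),(303,200,338,230)),("side",b,(300,210,335,265),(222,198,245,242))):
    W=pts(im);C=im["color"].astype(int)
    def sub(bx): return W[bx[1]:bx[3],bx[0]:bx[2]].reshape(-1,3),C[bx[1]:bx[3],bx[0]:bx[2]].reshape(-1,3)
    p,c=sub(sb); br=(c[:,0]-c[:,2]>25)&(p[:,2]>26)&(p[:,2]<45)
    print(n,"stand",br.sum(),rect(p[br]),np.median(p[br],0).round(1))
    g=(abs(c[:,0]-c[:,2])<18)&(p[:,2]>45)&(p[:,2]<95)
    q=p[g];q=q[np.linalg.norm(q-np.median(q,0),axis=1)<60];print(" holder",len(q),q.mean(0).round(1),rect(q),q[:,2].max())
    p,c=sub(cb); br=(c.min(1)>130)&(p[:,2]>78)&(p[:,2]<97)
    print(" chan",br.sum(),rect(p[br]),np.median(p[br],0).round(1))
    p=W.reshape(-1,3)
E
```

```text
scene stand 357 (array([424.6,  39. ]), array([113.4,  65.7]), 88.7) [439.1  24.4  31.5]
 holder 287 [427.5  34.4  65.8] (array([425.5,  38. ]), array([87.3, 15. ]), 87.1) 85.98543710821706
 chan 148 (array([625.6,  28.6]), array([116.6,  27.2]), 89.2) [619.1  40.1  84.2]
side stand 755 (array([424.6,  43.8]), array([113.6,  58.7]), 88.9) [423.2  52.6  33.9]
 holder 134 [424.7  55.9  77.6] (array([424.5,  46.5]), array([79.6,  8.7]), 89.0) 87.18962665992338
 chan 46 (array([623.3,  49.2]), array([86.9, 17.4]), 89.9) [621.3  16.1  86. ]
```

```bash
python3 -m crank '[[[0,0,-1,0,0,-1],[0,0,-1,0,0,-1],[0,0,-0.5,0,0,-1],[0,0,0,0,0,-1]]]' -1
```

```text
clock: 1.03
eef_pos: [168.8, -626.3, 307.3]
tool_rot: [-3.136, -0.001, 0.698]
force: [-0.3, -1.3, 0.5]
width: 85.1
```

```bash
python3 -m crank '[[[0.5,0.7,0,0,0,-1],[0.6,0.7,0,0,0,-1],[0.7,0.6,0,0,0,-1],[0.8,0.6,0,0,0,-1],[0.9,0.6,0,0,0,-1],[0.9,0.5,0,0,0,-1],[1,0.5,0,0,0,-1],[1,0.4,0,0,0,-1],[1,0.4,0,0,0,0],[1,0.4,0,0,0,0],[1,0.4,0,0,0,0],[1,0.4,0,0,0,0]]]' -1
```

```text
clock: 2.03
eef_pos: [413.6, -407.2, 306.1]
tool_rot: [-3.137, 0.006, 1.564]
force: [0.7, -0.2, 0.2]
width: 85.5
```

```bash
python3 -m crank '[[[1,0.1,0,0,0,0],[1,0.1,0,0,0,0],[1,0.1,0,0,0,0],[1,0,0,0,0,0],[1,0,0,0,0,0],[1,0,0,0,0,0],[1,0,0,0,0,0],[1,0,0,0,0,0],[1,0,0,0,0,0],[1,0,0,0,0,0],[1,0,0,0,0,0],[1,0,0,0,0,0]]]' -1; python3 -m crank '[[[1,0,0,0,0,0],[1,0,0,0,0,0],[0.7,0,0,0,0,0],[0,0,0,0,0,0],[0,0,0,0,0,0]]]'
python3 - <<'E'
from h import *
w=ctrl.get_image("wrist");save(w,"w0.png",s=1.2);np.savez("w0.npz",**w)
print(ctrl.read_state()["eef_pos"],ctrl.read_state()["tool_rot"],-np.array(w["R"]).T@w["t"],np.array(w["R"]).round(2))
E
```

```text
clock: 3.03
eef_pos: [426.2, -29.0, 305.8]
tool_rot: [3.138, 0.01, 1.565]
force: [0.5, 1.6, -0.8]
width: 85.3
clock: 3.45
eef_pos: [425.9, 63.2, 306.9]
tool_rot: [3.133, 0.008, 1.576]
force: [0.2, -1.2, -0.1]
width: 85.3
[425.99750905  63.22998036 306.92853806] [3.13245714 0.00710837 1.57509729] [424.1240638  148.20505218 448.85958516] [[ 1.    0.01  0.01]
 [ 0.   -0.94  0.33]
 [ 0.01 -0.33 -0.94]]
```

View pics/w0.png

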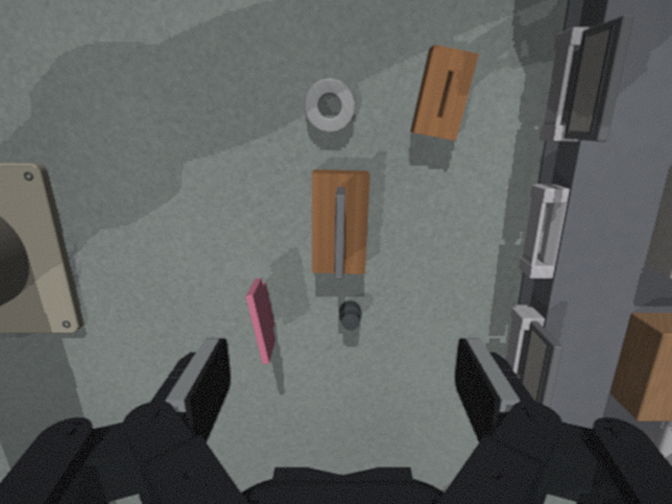

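The wrist view shows the stand with the grey holder at (340,225), the bearing at (330,105), the socket at (350,313) and the empty middle channel at (545,230). Next I measure both from this depth image.

```bash
cat > m.py <<'E'
from h import *
def rect(P):
    r=cv2.minAreaRect(P[:,:2].astype(np.float32)); return np.round(r[0],1),np.round(r[1],1),round(r[2],1)
def meas(w,zlo,zhi,x0,x1,y0,y1,bright=None):
    W=pts(w).reshape(-1,3);C=w["color"].reshape(-1,3).astype(int)
    m=(W[:,2]>zlo)&(W[:,2]<zhi)&(W[:,0]>x0)&(W[:,0]<x1)&(W[:,1]>y0)&(W[:,1]<y1)
    if bright: m&=C.min(1)>bright
    return W[m]
E
python3 - <<'E'
from m import *
w=dict(np.load("w0.npz"));print(w["camera_matrix"][0])
for n,a in(("holder",(70,95,395,455,-40,120)),("stand",(27,41,385,465,-40,120)),("chan",(80,94,590,640,-15,100,120))):
    p=meas(w,*a)
    print(n,len(p),rect(p),np.median(p,0).round(1),np.percentile(p,[1,99],axis=0).round(1).tolist(), (np.degrees(np.arctan(np.polyfit(p[:,1],p[:,0],1)[0]))).round(2))
p=meas(w,80,94,590,640,-15,100,120)
for y in range(-10,90,8):
    q=p[abs(p[:,1]-y)<4]
    if len(q): print(y,len(q),np.sort(q[:,0])[[0,-1]].round(1),np.median(q[:,2]).round(1))
E
```

```text
[330.59763018   0.         285.11762491]
holder 547 (array([425.3,  41.6]), array([83.8,  8.9]), 88.9) [425.6  44.3  83.8] [[421.0, 0.7, 74.6], [430.1, 83.1, 85.8]] 1.38
stand 3357 (array([425.9,  41. ]), array([110.6,  59.9]), 88.8) [425.7  46.6  34.1] [[396.1, -12.7, 31.8], [455.6, 95.8, 35.9]] 0.65
chan 995 (array([624.5,  46.3]), array([87.6, 23.2]), 89.7) [629.3  45.2  86.7] [[613.3, 3.0, 80.2], [635.1, 89.8, 88.8]] -0.59
6 112 [613.3 635.4] 87.1
14 124 [612.8 635.8] 86.6
22 76 [612.8 635.1] 85.7
30 76 [613.5 635.4] 85.6
38 79 [613.1 636.1] 85.6
46 78 [613.3 634.8] 85.9
54 82 [613.1 635.2] 85.8
62 68 [613.2 634.8] 86.0
70 67 [613.  634.8] 86.5
78 93 [613.5 635.1] 87.2
86 139 [613.4 635.3] 86.9
```

```bash
python3 -m crank '[[[-0.7,0,0.5,0,0,0.2],[0,0,1,0,0,0],[0,0,1,0,0,0],[0,0,1,0,0,0],[0,0,1,0,0,0],[0,0,1,0,0,0],[0,0,0.3,0,0,0],[0,0,0,0,0,0],[0,0,0,0,0,0]]]' -1
```

```text
clock: 4.25
eef_pos: [433.2, 26.6, 128.4]
tool_rot: [3.123, 0.013, 1.532]
force: [-0.3, 0.4, -0.3]
width: 85.3
```

```bash
python3 -m crank '[[[0.5,-0.25,0,0.17,0.12,-0.17],[0,0,0,0,0,0],[0,0,0,0,0,0]]]' -1; python3 - <<'E'
from m import *
w=ctrl.get_image("wrist")
p=meas(w,65,95,395,455,-20,120);p=p[p[:,2]>76]
print(len(p),rect(p),np.median(p,0),np.percentile(p,[1,99],axis=0).round(1).tolist())
E
```

```text
clock: 4.5
eef_pos: [427.4, 41.6, 130.0]
tool_rot: [3.139, -0.0, 1.548]
force: [1.4, 0.4, 0.7]
width: 85.1
1684 (array([424.9,  41.5]), array([83.9,  8.7]), 88.8) [425.46516341  46.10890836  83.90818679] [[420.6, 1.1, 76.2], [429.9, 83.1, 85.3]]
```

```bash
python3 -m crank '[[[0,-0.07,0.8,0,0,0],[0,0,0.8,0,0,0],[0,0,0.7,0,0,0],[0,0,0.25,0,0,0],[0,0,0,0,0,0],[0,0,0,0,0,0]]]' -1
```

```text
clock: 5.05
eef_pos: [432.4, 42.8, 56.0]
tool_rot: [3.123, -0.003, 1.548]
force: [-0.4, -0.8, -0.4]
width: 85.0
```

```bash
python3 -m crank '[[[-0.03,-0.23,0.12,0.17,0,0],[0,0,0,0,0,0],[0,0,0,0,0,0]]]' -1
```

```text
clock: 5.3
eef_pos: [426.6, 42.3, 54.1]
tool_rot: [3.138, -0.004, 1.548]
force: [-0.3, 0.2, 0.4]
width: 85.7
```

```bash
python3 -m crank '[[[0,-0.04,0.03,0,0,0],[0,0,0,0,0,0],[0,0,0,0,0,0],[0,0,0,0,0,0],[0,0,0,0,0,0],[0,0,0,0,0,0],[0,0,0,0,0,0],[0,0,0,0,0,0],[0,0,0,0,0,0],[0,0,0,0,0,0]]]' 1
```

```text
clock: 6.13
eef_pos: [426.3, 42.0, 54.9]
tool_rot: [3.135, -0.005, 1.547]
force: [0.0, -1.0, -0.4]
width: 7.1
```

```bash
python3 -m crank '[[[0,0,-0.5,0,0,0],[0,0,-0.7,0,0,0],[0,0,-0.7,0,0,0],[0,0,-0.7,0,0,0],[0,0,-0.7,0,0,0],[0,0,-0.7,0,0,0],[0,0,0,0,0,0],[0,0,0,0,0,0]]]'
```

```text
clock: 6.8
eef_pos: [423.4, 41.5, 178.1]
tool_rot: [3.142, -0.003, 1.548]
force: [-1.0, -1.3, -1.1]
width: 7.2
```

```bash
python3 -m crank '[[[0,0.8,0,0,0,-0.2],[0,1,0,0,0,0],[0,1,0,0,0,0],[0,1,0,0,0,0],[0,0.7,0,0,0,0],[0,0,0,0,0,0],[0,0,0,0,0,0]]]'
python3 - <<'E'
from m import *
w=ctrl.get_image("wrist");save(w,"w1.png",s=1.2);np.savez("w1.npz",**w)
s=ctrl.read_state();print(s["eef_pos"],s["tool_rot"])
p=meas(w,80,94,595,640,-5,100,110)
print(len(p),rect(p),np.percentile(p,[1,99],axis=0).round(1).tolist())
W=pts(w).reshape(-1,3)
# slot cross-section: median z by x for the middle y
for x in range(606,642,2):
    m=(abs(W[:,0]-x)<1)
    f=lambda lo,hi:(np.nanmedian(W[m&(W[:,1]>lo)&(W[:,1]<hi),2]).round(1), int((m&(W[:,1]>lo)&(W[:,1]<hi)).sum()))
    print(x,f(25,65),f(4,12),f(80,88))
for y in range(0,94,3):
    m=(abs(W[:,1]-y)<1.5)&(abs(W[:,0]-624)<3); print(y,np.nanmedian(W[m,2]).round(0),end='; ')
h=meas(w,s["eef_pos"][2]+5,s["eef_pos"][2]+40,s["eef_pos"][0]-25,s["eef_pos"][0]+25,-20,110)
print("\nholder",len(h),np.percentile(h,[1,99],axis=0).round(1).tolist())
E
```

```text
clock: 7.38
eef_pos: [557.4, 38.2, 167.7]
tool_rot: [-3.127, 0.002, 1.57]
force: [-0.9, -0.2, -2.0]
width: 7.1
[557.20719848  38.11795973 167.64903007] [-3.12716872e+00  2.30369339e-03  1.57024014e+00]
2799 (array([626.4,  44.3]), array([27.2, 91.5]), 0.0) [[613.2, 3.3, 80.2], [639.7, 89.6, 88.5]]
606 (np.float64(241.5), 503) (np.float64(0.4), 16) (np.float64(-0.1), 18)
608 (np.float64(242.1), 443) (np.float64(0.2), 16) (np.float64(-0.1), 18)
610 (np.float64(243.6), 411) (np.float64(-0.1), 13) (np.float64(0.3), 21)
612 (np.float64(244.6), 310) (np.float64(0.3), 17) (np.float64(0.4), 24)
614 (np.float64(87.4), 427) (np.float64(75.6), 108) (np.float64(74.9), 145)
616 (np.float64(87.2), 300) (np.float64(86.6), 42) (np.float64(86.8), 54)
618 (np.float64(61.4), 349) (np.float64(86.6), 39) (np.float64(86.7), 55)
620 (np.float64(1.3), 161) (np.float64(86.8), 45) (np.float64(86.7), 51)
622 (np.float64(0.2), 91) (np.float64(86.6), 38) (np.float64(86.6), 60)
624 (np.float64(70.7), 216) (np.float64(86.5), 43) (np.float64(86.8), 51)
626 (np.float64(70.6), 215) (np.float64(86.5), 44) (np.float64(
[... 157 characters left out ...]
)
632 (np.float64(85.3), 235) (np.float64(87.0), 27) (np.float64(86.9), 46)
634 (np.float64(87.2), 148) (np.float64(86.9), 25) (np.float64(86.6), 54)
636 (np.float64(86.3), 65) (np.float64(86.4), 8) (np.float64(1.0), 19)
638 (np.float64(82.4), 177) (np.float64(81.5), 32) (np.float64(81.2), 66)
640 (np.float64(84.9), 164) (np.float64(84.8), 29) (np.float64(84.7), 49)
0 0.0; 3 86.0; 6 87.0; 9 87.0; 12 87.0; 15 77.0; 18 0.0; 21 -0.0; 24 1.0; 27 70.0; 30 70.0; 33 36.0; 36 1.0; 39 70.0; 42 1.0; 45 36.0; 48 70.0; 51 1.0; 54 70.0; 57 70.0; 60 1.0; 63 71.0; 66 70.0; 69 1.0; 72 -0.0; 75 -0.0; 78 86.0; 81 87.0; 84 87.0; 87 87.0; 90 69.0; 93 0.0; 
holder 6450 [[541.6, 1.5, 174.3], [574.2, 79.6, 206.7]]
```

View pics/w1.png

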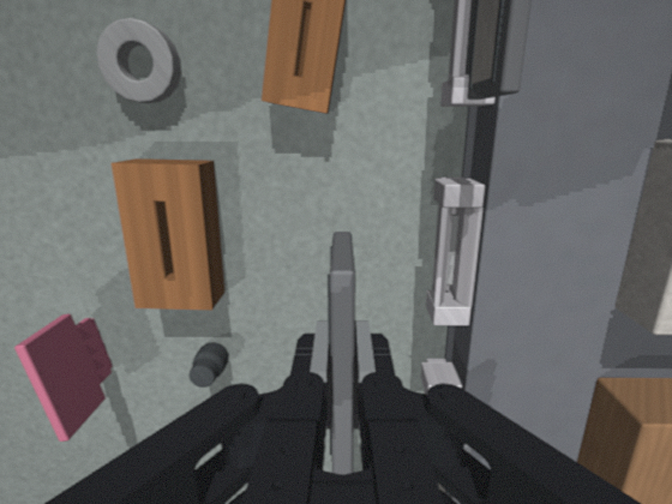

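```bash
python3 - <<'E'
from m import *
w=dict(np.load("w1.npz"))
h=meas(w,190,201,545,570,-20,110)
print("top",rect(h[h[:,1]>52]),np.percentile(h,[1,50,99],axis=0).round(1).tolist())
for y in range(52,84,4):
    q=h[abs(h[:,1]-y)<2]
    if len(q):print(y,len(q),np.percentile(q[:,0],[2,98]).round(1),np.median(q[:,2]).round(1))
h=meas(w,100,205,535,580,60,110);print("end",np.percentile(h,[1,50,99],axis=0).round(1).tolist())
for z in range(105,201,8):
    q=h[abs(h[:,2]-z)<4]
    if len(q)>5:print(z,len(q),np.percentile(q[:,0],[2,50,98]).round(1),np.percentile(q[:,1],98).round(1))
p=meas(w,60,92,610,637,26,64)
for x in np.arange(612,637,1.):
    q=p[abs(p[:,0]-x)<.5]; print(x,len(q),np.percentile(q[:,2],[10,50,90]).round(0) if len(q) else '',end=' | ')
E
```

```text
top (array([557.9,  66. ]), array([ 8.1, 27.9]), 0.2) [[546.2, 0.9, 190.6], [557.7, 49.2, 196.7], [568.7, 79.5, 200.2]]
52 197 [551.4 565.4] 196.5
56 175 [554.2 561.7] 196.6
60 193 [554.3 561.6] 196.5
64 180 [554.1 561.6] 196.5
68 209 [553.9 561.5] 196.6
72 203 [553.9 561.5] 196.5
76 220 [554.  561.8] 196.4
80 191 [554.2 561.4] 194.8
end [[552.8, 60.4, 150.6], [557.5, 75.2, 195.8], [561.6, 79.8, 197.7]]
145 6 [554.1 555.8 559.7] 79.1
153 82 [552.5 556.9 561.1] 79.6
161 73 [553.5 557.2 561. ] 79.5
169 88 [554.  557.8 561.4] 79.7
177 102 [553.6 557.5 561.3] 79.7
185 171 [552.8 556.3 561.4] 79.7
193 932 [553.3 557.7 561.6] 79.7
612.0 0  | 613.0 30 [86. 87. 88.] | 614.0 83 [86. 87. 88.] | 615.0 81 [86. 87. 88.] | 616.0 48 [86. 87. 88.] | 617.0 45 [84. 85. 86.] | 618.0 118 [61. 64. 84.] | 619.0 34 [81. 82. 83.] | 620.0 41 [79. 80. 81.] | 621.0 17 [78. 79. 79.] | 622.0 0  | 623.0 34 [70. 71. 72.] | 624.0 62 [71. 71. 72.] | 625.0 67 [70. 71. 72.] | 626.0 64 [70. 71. 72.] | 627.0 48 [70. 71. 71.] | 628.0 189 [69. 74. 79.] | 629.0 148 [70. 79. 82.] | 630.0 101 [80. 82. 83.] | 631.0 115 [82. 84. 85.] | 632.0 104 [84. 85. 86.] | 633.0 104 [86. 87. 88.] | 634.0 59 [87. 87. 88.] | 635.0 60 [86. 87. 87.] | 636.0 31 [86. 86. 87.] |
```

```bash
python3 -m crank '[[[0.15,0.8,0,-0.14,0,0],[0.12,0.9,0,0,0,0],[0,0.5,0,0,0,0],[0,0,0,0,0,0],[0,0,0,0,0,0]]]'
```

```text
clock: 7.85
eef_pos: [616.4, 45.9, 162.0]
tool_rot: [-3.128, 0.007, 1.574]
force: [-0.3, -0.3, -0.4]
width: 7.1
```

```bash
python3 -m crank '[[[0.02,0.27,0.2,-0.17,0.06,0],[0,0,0.3,0,0,0],[0,0,0,0,0,0],[0,0,0,0,0,0]]]'
```

```text
clock: 8.18
eef_pos: [617.8, 46.1, 144.6]
tool_rot: [-3.139, 0.003, 1.576]
force: [-0.6, -0.3, -1.4]
width: 6.7
```

```bash
python3 -m crank '[[[0.01,0.24,0,-0.05,0.03,0],[0,0,0,0,0,0],[0,0,0,0,0,0]]]'; python3 - <<'E'
from m import *
w=ctrl.get_image("wrist");save(w,"w2.png",s=1.2);np.savez("w2.npz",**w)
s=ctrl.read_state();print(s["eef_pos"],s["tool_rot"])
x,y,z=s["eef_pos"]
h=meas(w,z+23,z+33,x-15,x+15,-20,110)
print("top",rect(h[h[:,1]>y+14]),np.percentile(h[:,1],99))
p=meas(w,83,92,610,640,77,96)
print("endblock",len(p),np.percentile(p,[1,50,99],axis=0).round(1).tolist())
p=meas(w,60,92,608,640,26,76)
for xx in np.arange(611,637,1.):
    q=p[abs(p[:,0]-xx)<.5]; print(xx,len(q),np.percentile(q[:,2],[10,50,90]).round(0) if len(q) else '',end=' | ')
E
```

```text
clock: 8.43
eef_pos: [623.7, 46.3, 144.7]
tool_rot: [3.141, 0.0, 1.576]
force: [-0.0, 0.3, -1.9]
width: 7.1
[624.05916414  46.26969311 144.82305361] [ 3.14052163e+00 -5.66545274e-06  1.57634194e+00]
top (array([623.6,  74.2]), array([ 8. , 27.9]), 0.1) 87.57238736351916
endblock 837 [[613.5, 77.4, 83.5], [625.3, 84.1, 86.9], [639.8, 94.3, 88.5]]
611.0 0  | 612.0 0  | 613.0 52 [86. 86. 87.] | 614.0 101 [86. 87. 87.] | 615.0 112 [87. 87. 88.] | 616.0 54 [86. 87. 88.] | 617.0 43 [84. 86. 87.] | 618.0 17 [82. 84. 85.] | 619.0 1 [81. 81. 81.] | 620.0 0  | 621.0 0  | 622.0 0  | 623.0 0  | 624.0 0  | 625.0 0  | 626.0 0  | 627.0 0  | 628.0 1 [70. 70. 70.] | 629.0 17 [79. 80. 81.] | 630.0 24 [81. 82. 83.] | 631.0 104 [83. 83. 84.] | 632.0 118 [84. 85. 86.] | 633.0 111 [86. 87. 88.] | 634.0 112 [86. 87. 88.] | 635.0 104 [86. 87. 87.] | 636.0 54 [86. 86. 87.] |
```

View pics/w2.png

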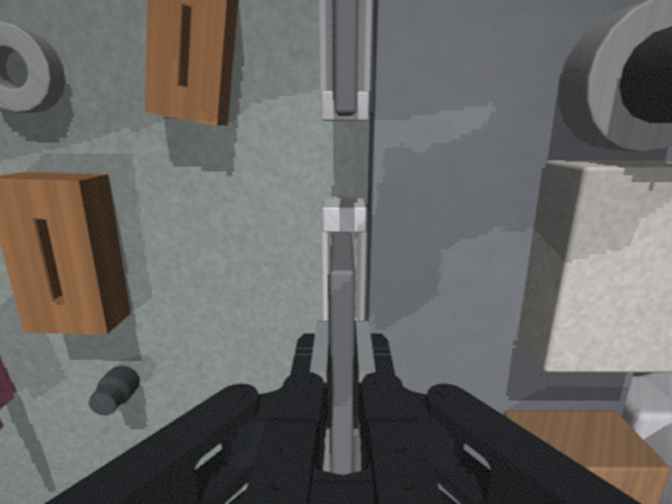

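The holder at (343,370) hangs in line with the empty channel at (345,270), about 1 mm short in x. I'll descend in small corrected steps.

```bash
python3 -m crank '[[[0.01,0.06,0.2,-0.02,0,0],[0,0.04,0.2,-0.03,0,0],[0,0,0,0,0,0],[0,0,0,0,0,0]]]'
```

```text
clock: 8.82
eef_pos: [627.8, 46.6, 132.1]
tool_rot: [3.134, -0.0, 1.576]
force: [0.0, -0.1, -1.0]
width: 6.9
```

```bash
python3 -m crank '[[[0,-0.11,0,0.03,0,0],[0,0,0,0,0,0],[0,0,0,0,0,0]]]'
```

```text
clock: 9.07
eef_pos: [623.8, 46.6, 131.6]
tool_rot: [3.138, -0.0, 1.576]
force: [-0.3, -0.7, -1.1]
width: 7.2
```

```bash
python3 -m crank '[[[0,0.04,0.1,0,0,0],[0,0.01,0.15,0,0,0],[0,0,0,0,0,0],[0,0,0,0,0,0]]]'
```

```text
clock: 9.4
eef_pos: [625.7, 46.6, 123.7]
tool_rot: [3.137, -0.0, 1.576]
force: [0.4, -0.3, -1.7]
width: 7.0
```

```bash
python3 -m crank '[[[0,-0.02,0.12,0,0,0],[0,0,0.12,0,0,0],[0,0,0,0,0,0],[0,0,0,0,0,0]]]'
```

```text
clock: 9.73
eef_pos: [625.4, 46.8, 116.0]
tool_rot: [3.137, -0.0, 1.576]
force: [-1.1, 0.4, 1.7]
width: 6.7
```

```bash
python3 -m crank '[[[0,-0.01,0.12,0,0,0],[0,0,0.12,0,0,0],[0,0,0.05,0,0,0],[0,0,0.04,0,0,0]]]'
```

```text
clock: 10.07
eef_pos: [625.6, 46.8, 108.3]
tool_rot: [3.135, 0.001, 1.575]
force: [-3.6, -0.8, 9.0]
width: 7.1
```

```bash
python3 -m crank '[[[0,-0.02,0.08,0,0,0],[0,0,0.08,0,0,0],[0,0,0.08,0,0,0]]]'; python3 - <<'E'
from m import *
w=ctrl.get_image("wrist");save(w,"w3.png",s=1.2)
s=ctrl.read_state();print(s["eef_pos"],s["tool_rot"],s["force"])
x,y,z=s["eef_pos"]
h=meas(w,z+23,z+36,x-15,x+15,-20,110);h=h[h[:,1]>y+14]
print("top",rect(h),np.median(h,0),h[:,1].max())
E
```

```text
clock: 10.32
eef_pos: [625.6, 46.7, 107.9]
tool_rot: [3.132, 0.003, 1.574]
force: [-6.3, -1.3, 19.6]
width: 7.0
[625.62283698  46.66598892 107.95050633] [3.13209187 0.00326522 1.57400899] [-6.08173215 -1.71801671 17.94326907]
top (array([625.2,  74.6]), array([ 7.8, 27.7]), 0.4) [625.19656656  76.04916704 136.84194978] 88.43714138011075
```

View pics/w3.png

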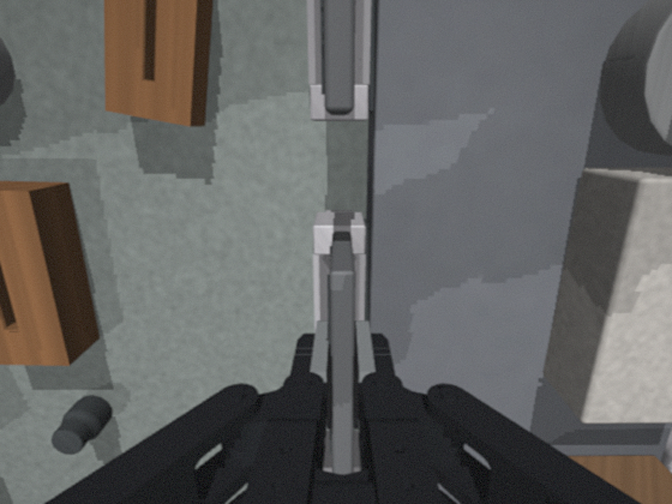

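```bash
python3 -m crank '[[[0,-0.03,0.1,0.03,0,0],[0,-0.01,0.1,0,0,0],[0,-0.01,0.12,0,0,0]]]'; python3 - <<'E'
from m import *
for i in range(2):
    w=ctrl.get_image("wrist"); s=ctrl.read_state();print(s["eef_pos"],s["tool_rot"],s["force"],s["width"])
x,y,z=s["eef_pos"]
h=meas(w,z+23,z+36,x-15,x+15,-20,110);h=h[h[:,1]>y+14]
print("top",rect(h),np.median(h,0))
E
```

```text
clock: 10.62
eef_pos: [625.6, 46.6, 107.8]
tool_rot: [3.13, 0.006, 1.572]
force: [-9.2, -2.7, 29.9]
width: 7.0
[625.60399634  46.66641203 107.90813933] [3.12935678 0.00621347 1.57249906] [-7.31392789 -3.12522475 25.41061124] 6.51881868513304
[625.5943693   46.63680802 107.89208861] [3.12941436 0.00615903 1.5724671 ] [-7.26179438 -2.74440062 25.52170582] 6.995096764827665
top (array([625.1,  74.6]), array([ 7.9, 27.8]), 0.3) [625.10891122  76.07159391 136.76594838]
```

The readings are steady: shoulders at about 86.8 mm, pressed with about 25 N and still gripped. Handing in.

```bash
python3 -c "
from cell import ctrl
print(ctrl.finish_job()); print(ctrl.read_state()['force'],ctrl.read_state()['eef_pos'])"
```

```text
the job is handed in; nothing more can be done
None
the job is handed in; nothing more can be done
```

I took the grey holder out of the large stand, pushed its tongue into the empty middle channel against the spring, and handed in at about 10.7 s, still gripping and pressing. The hand-in gives no verdict.

**Last checks, all agreeing that it is home:**
- **Height:** the plate top measured 136.8 mm, which puts the shoulders at about 86.8 mm against the mouth at about 87 mm.
- **Position:** the plate was about 0.5 mm off the slot middle across, and the tool about 0.3 mm along.
- **Angles:** tool tilt was about 0.014 rad and yaw error about 0.005 rad at most.
- **Push and grip:** the upward force held steady at about 25 N, well above the spring's 10 N, so the shoulders are on the channel. The fingers were closed on the plate, reading about 7 mm (the plate is 8 mm thick).

**Not fully clean:** a sideways force of about 7 N in x remained from pressing slightly off-centre. I did not read the pad joint or check the bystanders' positions directly. I felt no contact on the way, and nothing in the wrist pictures looked disturbed.

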